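Shim the rocking blender base

TASK

The blender base rocks because the foot under its front-left corner (left of the toggle switch as seen from the robot) has come off. Push the rubber wedge along the counter, thin end first, under that corner until it is snug, then prove it by pressing down on top of that corner with about a kilogram's weight: the base must stay level and not rock (if it does, push the wedge further in and press again). Only push and press: do not lift the wedge or the base, leave the base where it stands and the other things alone, and finish clear of everything with the wedge in place.

Things in the scene. Friction and masses are not known exactly. Their poses are not given: they have to be found in the camera images.
- base: Blender base, loose, about 2 kg: square metal plinth 170 x 170 mm, underside 16 mm and flat top 62 mm above the counter; round motor housing 104 mm across in its middle, to 108 mm, coupling to 119 mm; toggle on the plinth's top at (-67, 0) mm, to 91 mm. Origin: plinth's centre at counter height. x points away from the toggle's side (front is -x, towards the robot), y left, z up.
- corner (a point): Point on the plinth's flat top right above the missing foot, at (-60, 60, 62) mm in the base's frame: the place to press; base's axes. Untouched, the base stands level on its three other feet; a few newtons here tip it by 0.05 rad or more until it meets the counter.
- foot_place (a point): Place of the missing foot at counter height, at (-60, 60, 0) mm in the base's frame; base's axes. A bare screw end 18 mm across hangs here, 5 to 11 mm above the counter (differs each time), 25 mm in from both sides of the plinth. The other three feet, 26 mm across, stand at (60, 60), (60, -60) and (-60, -60) mm.
- wedge: Loose grey rubber wedge, 110 g, flat on the counter left of the base, 120 mm long (x), 56 mm wide (y), thin end roughly towards the bad corner. Origin: centre of its underside; x points to the thin end, z up. Its top slopes evenly from 27 mm at the thick end to 3 mm at the thin end. It slides at about 1 N of push; the push rises steeply once it is snug.
- wedge_tip (a point): Middle of the wedge's thin edge, on its underside; wedge's axes.
- wedge_tail (a point): Foot of the wedge's upright thick end face (27 mm high, 56 mm wide), in its middle, on its underside: the face to push; wedge's axes. Stopping at 4 N or so of added push leaves the wedge snug and the base in place.
- jar: Bystander: empty glass jar with a screw lid, 76 mm across, 110 mm high, loose. Origin: centre of its underside.
- cap: Bystander: green plastic measuring cap like a small cup, 52 mm across, 32 mm high, loose. Origin: centre of its underside.
- driver: Bystander: nut driver lying flat, 200 mm long along its x, 28 mm thick, loose. Origin: under its middle.
Things that resemble listed ones, but are neither listed nor needed, are in the scene too. What is meant by the wedge is not purple, and is the larger of those in its own colour. Several things look just like the base: the one meant starts farthest from the robot's base.

How it is judged:
On the way, in this order (a step that is already met when the one before it is completed fails the run):
1. the wedge's thin end has been pushed in under the bad corner (((y of wedge_tip in the frame of base below 0.075 m and x of wedge_tip in the frame of base above -0.1 m) or (x of wedge_tip in the frame of base above -0.075 m and y of wedge_tip in the frame of base below 0.1 m)) and horizontal distance between wedge_tip and corner below 0.06 m), for 0.2 s.
2. the fingers press on the base with more than 5 N, the wedge carries the load (more than 2 N) and the base stays level within 0.02 rad (contact force between the fingers and base above 5 N and contact force between wedge and base above 2 N and angle between base's own z axis and vertical below 0.02 rad), for 0.3 s.
At the end, for the whole second after the job is handed in: The wedge lies flat, its thin edge under the front-left corner (10 mm or more in past the left side or front, at most 15 mm outside the other, within 60 mm of the missing foot); the base is level within 0.02 rad and within 30 mm of its start; all at rest (all of step 1 and angle between base's own z axis and vertical below 0.02 rad and distance of base from where it was at the start of the episode below 0.03 m and angle between wedge's own z axis and vertical below 0.05 rad and linear speed of each of base, wedge below 0.01 m/s); the robot touches nothing.
It fails at once if the wedge was lifted off the counter or tipped up (height (world z) of wedge above 0.012 m or angle between wedge's own z axis and vertical above 0.35 rad).
It fails at once if the base was lifted or tipped over (height (world z) of base above 0.015 m or angle between base's own z axis and vertical above 0.25 rad).
It fails at once if the base was shoved away by more than 50 mm (distance of base from where it was at the start of the episode above 0.05 m).
It fails at once if the jar, the measuring cap or the nut driver was moved by more than 30 mm (distance of any of jar, cap, driver from where it was at the start of the episode above 0.03 m).
It also fails if it takes over 64 s, if anything falls off the work surface, if the arm or the gripper's body presses on something with over 40 N, if the wrist force passes 120 N, or if a joint passes its speed limit or range.

ROBOT

A 7-joint arm with a two-finger parallel gripper is mounted at the origin on the work surface. World frame = base frame: x ahead of the robot, y to its left, z up, the work surface at z = 0. Lengths are in m, angles in rad, forces in N, time in s.
With the tool pointing down it reaches from about 0.425 to 0.875 m from the base axis. Payload 4.7 kg.
Tool frame: the origin (TCP) lies on the centre line of the jaws, within the pads' length; the fingertips stand 8 mm ahead of it and the grasp point (between the pads) lies 11 mm behind it; z points along the fingers, x is the direction in which the jaws open and shut, and the axes are right-handed (so a half turn about z gives the same grasp; the last joint's range is limited). The gripper opens to 87 mm and grips with 3 to 60 N. Pads are 19 mm wide; open, the fingers measure 117 mm over their backs; the gripper's body (75 mm by 190 mm) begins 51 mm behind the grasp point.
Start: joints at [-1.156, 0.321, -0.07, 1.45, 0.023, 1.371, -0.057], TCP at [0.254, 0.598, 0.231] pointing down, gripper open.
Joint ranges: [-2.86, 2.86], [-0.3, 2.09], [-1.38, 1.24], [0.06, 2.45], [-1.56, 4.7], [0.09, 2.05], [-2.69, 2.69]. Speed limits (rad/s): [2.57, 2.57, 3.14, 3.14, 3.14, 3.14, 3.14].

INTERFACE

Orientations are given as a unit quaternion [x, y, z, w].
In Python, from bench import sense, capture, camera_info, finish_job, masks_of, tip_of gives the robot as it stands. The module is installed in compiled form; this text tells all that it offers.
- The arm moves only by the tool play_rows, never from a script. Its argument "rows" is a list of rows, each an object of numbers: "x", "y", "z": the shift along the world's x, y, z in mm; "roll": the turn about the world's z in rad. In form: [{"x": .., "y": .., "z": .., "roll": ..}, ...]. A call has 1 to 20 rows; each row shifts and turns the pose as measured when the row begins; what a row does not reach is not made up. A row lasts 1/8 s, in which the tool goes at most 62.5 mm and 10.7 degrees, less where a joint would pass 70% of its speed; a pose out of reach is approached as far as the arm can. A call is refused whole if a number of a shift passes 62.5 or a number of a turn 0.188, either way. A call with a gripper value outside its range is refused whole. "fingers" is the opening, from -1 (shut) to 1 (fully open), set as the call begins (left out, the last holds). The fingers move at their own pace and stop on an object; "grip_force" is the grip in N (left out, the last holds). Time passes only in rows, so rows that do not move let the fingers close. It gives the time, the measured TCP pose, the force and the opening at its end, in the units of the state.
- sense(): the state, without advancing time (a new reading comes with each control period).
- capture(name): name is "scene" or "top"; returns (picture, depth): 400x640x3 uint8, blue, green, red; 400x640 float32, m along the optical axis (not along the pixel's ray), 0 where there is no reading.
- camera_info(name): a dict with "intrinsics" (3x3 intrinsics, pixels), "R" (3x3) and "t" (3): a world point X has camera coordinates R X + t. Camera axes: x right, y down, z forward; pixel columns grow to the right and rows downward; lengths in m; the calibration is good to about 2 mm. A picture is of the moment at which its call begins. camera_info takes no time and is no camera call.
- finish_job(): hands the job in, once; it reports no verdict.
Trained networks look in the newest picture that a camera, given by its name, has taken for a name from the list of things; names that differ only in an ending like _2 or _b are one class to them, and where a whole thing is asked for, a point or a joint stands for the part that bears it (a point fixed in the world has none). Each returns a list of dicts, best first, with "confidence" (0 to 1); they miss things now and then, are a little off and sometimes report something else, mostly with a low value. They report only what shows in the picture. A call takes as long as a camera call. They do not tell look-alikes from the thing itself.
- masks_of(camera, target): "pixels" (400x640 bool, what is visible of it).
- tip_of(camera, target): "xyz" ([x, y, z] in m, in world coordinates, good to about 4 mm: a listed point, or the origin of a listed thing).
The state is a dict: "time": time; "joint_pos": joint angles; "joint_vel": joint speeds; "joint_torque": joint torques, N m; "tool_pos": TCP position; "tcp_rot": TCP orientation; "wrist_force": force on the tool from outside, world axes, zero at the start; "ft_torque": the same for the moment, N m; "gripper_width": finger opening in m.
Only numpy, scipy, OpenCV 4.12 (cv2) and the standard library are available. Lean on these libraries where they do the work, as an engineer would, in place of code of your own. Each camera call takes 0.05 s, during which the arm holds its last target.

## Working session

There is one attempt and no reset: what is moved stays moved. The work goes in short steps, Python scripts to look and compute and a tool call to move; the robot and the scene stay as the last step left them, time stands still between calls to the robot, and variables do not carry over. Pictures are saved under pics/ and viewed, and the job is handed in when it is done.

Besides the shell and the picture viewer there is one more tool, called after "Call:" as name(argument=value, ...) on one line, values as JSON. play_rows: Moves the arm, as the interface text tells. Its arguments: {"type":"object","properties":{"rows":{"type":"array","items":{"type":"object","properties":{"x":{"type":"number"},"y":{"type":"number"},"z":{"type":"number"},"roll":{"type":"number"}}}},"fingers":{"type":"number"},"grip_force":{"type":"number"}},"required":["rows"]}

```bash
mkdir -p pics; python3 - <<'E'
from bench import *
import cv2,numpy as np
s=sense();print(s['time'],s['tool_pos'],s['tcp_rot'],s['wrist_force'],s['gripper_width'])
for c in('scene','top'):
    p,d=capture(c);cv2.imwrite(f'pics/{c}0.png',p);np.save(f'{c}_d.npy',d)
    i=camera_info(c);print(c,i)
    for t in('base','wedge','corner','wedge_tip','wedge_tail','foot_place','jar','cap','driver'):
        print(c,t,[(np.round(r['xyz'],3).tolist(),round(r['confidence'],2)) for r in tip_of(c,t)])
print(sense()['time'])
E
```

```text
0.0 [0.25342519 0.59798187 0.22946849] [ 8.33690635e-01  5.52230927e-01 -7.70378225e-04  5.78035989e-04] [-0.41626591  0.19491014  0.21147282] 0.08709883687247515
scene {'intrinsics': array([[462.21046191,   0.        , 322.63187258],
       [  0.        , 462.21046191, 205.29442125],
       [  0.        ,   0.        ,   1.        ]]), 'R': array([[-0.47993026,  0.87725581, -0.00944431],
       [ 0.66920798,  0.35910763, -0.65054007],
       [-0.56729853, -0.31853407, -0.75941321]]), 't': array([ 0.22681229, -0.26392392,  1.58002568])}
scene base [([0.555, -0.041, -0.003], 0.98), ([0.329, -0.237, -0.0], 0.58), ([0.603, -0.39, -0.002], 0.35)]
scene wedge [([0.383, 0.262, -0.003], 0.89), ([0.624, 0.222, 0.001], 0.62), ([0.509, 0.18, 0.001], 0.58)]
scene corner [([0.415, -0.202, 0.062], 0.95), ([0.501, 0.019, 0.062], 0.91), ([0.603, -0.387, 0.0], 0.58)]
scene wedge_tip [([0.512, 0.121, 0.003], 0.86), ([0.584, 0.233, -0.0], 0.83), ([0.362, 0.2, -0.003], 0.71)]
scene wedge_tail [([0.67, 0.211, 0.001], 0.79), ([0.405, 0.32, 0.002], 0.67), ([0.512, 0.243, 0.002], 0.58)]
scene foot_place [(
[... 649 characters left out ...]
([1.43285701e-03, 4.97893396e-01, 1.44470057e+00])}
top base [([0.553, -0.039, -0.001], 0.66), ([0.33, -0.228, -0.001], 0.66)]
top wedge [([0.623, 0.224, 0.002], 0.88), ([0.384, 0.261, 0.001], 0.59)]
top corner [([0.411, -0.205, 0.064], 0.85), ([0.498, 0.022, 0.061], 0.57), ([0.511, 0.184, 0.001], 0.26)]
top wedge_tip [([0.509, 0.119, 0.002], 0.89), ([0.358, 0.207, -0.002], 0.83), ([0.584, 0.238, 0.002], 0.82)]
top wedge_tail [([0.405, 0.319, -0.004], 0.78), ([0.514, 0.24, 0.003], 0.63), ([0.668, 0.202, -0.003], 0.62)]
top foot_place [([0.41, -0.201, 0.0], 0.93)]
top jar [([0.482, -0.393, -0.001], 0.72)]
top cap [([0.601, -0.391, 0.001], 0.74)]
top driver [([0.547, 0.398, -0.002], 0.62)]
1.0
```

View pics/scene0.png

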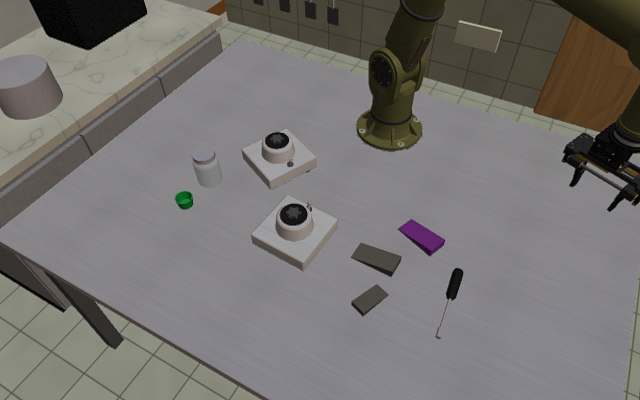

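View pics/top0.png

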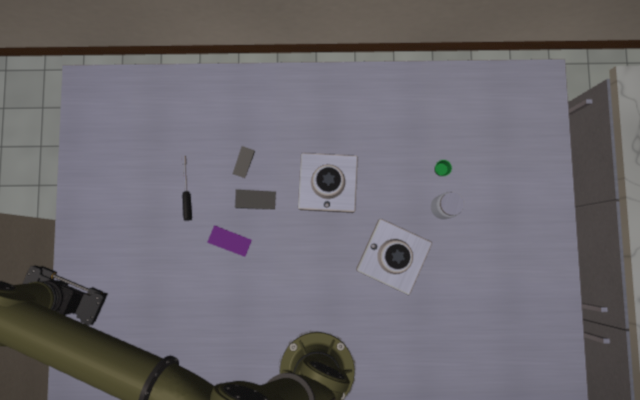

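The scene shows the far base (about 295,225; top camera 328,182) almost square to the world axes, and the larger grey wedge (top camera 255,199). The purple wedge and the small grey one are decoys. Next I'll refine the poses using the mask outlines.

```bash
cat > h.py <<'E'
import cv2,numpy as np
from bench import *
def world(c,d):
    i=camera_info(c);K=i['intrinsics'];v,u=np.mgrid[:400,:640]
    P=np.stack([(u-K[0,2])/K[0,0]*d,(v-K[1,2])/K[1,1]*d,d],-1)
    return (P-i['t'])@i['R']
def onplane(c,pts,z):
    i=camera_info(c);K=i['intrinsics'];C=-i['R'].T@i['t'];o=[]
    for p in pts:
        r=i['R'].T@np.array([(p[0]-K[0,2])/K[0,0],(p[1]-K[1,2])/K[1,1],1]);o.append(C+r*(z-C[2])/r[2])
    return np.array(o)
def wcoords(W,box,lo,hi):
    return (W[...,0]>box[0])&(W[...,0]<box[1])&(W[...,1]>box[2])&(W[...,1]<box[3])&(W[...,2]>lo)&(W[...,2]<hi)
def rect(m,W):
    q=W[m][:,:2].astype(np.float32);r=cv2.minAreaRect(q);return r,np.round(cv2.boxPoints(r),4).tolist(),len(q)
E
python3 - <<'E'
from h import *
for c in('top','scene'):
    W=world(c,np.load(c+'_d.npy'))
    m=wcoords(W,(.44,.67,-.15,.07),.054,.068);print(c,'base',rect(m,W),np.median(W[m][:,2]))
    m=wcoords(W,(.455,.56,.10,.262),.0045,.04);print(c,'wedge',rect(m,W))
    m2=wcoords(W,(.455,.56,.22,.262),.02,.04);print(np.percentile(W[m2][:,1],[2,50,98]) if m2.any() else 0, W[m2][:,2].max() if m2.any() else 0)
    m=wcoords(W,(.44,.7,.08,.3),-.01,.003);print('table z',np.median(W[m][:,2]))
p=cv2.imread('pics/top0.png');cv2.imwrite('pics/topz.png',cv2.resize(p[130:280,170:390],None,fx=3.6,fy=3.6,interpolation=cv2.INTER_CUBIC))
E
```

```text
top base (((0.5507463216781616, -0.03918369114398956), (0.1696641892194748, 0.16976076364517212), 86.28365325927734), [[0.46050000190734863, -0.11829999834299088], [0.6298999786376953, -0.12929999828338623], [0.6409000158309937, 0.03999999910593033], [0.4715000092983246, 0.050999999046325684]], 2201) 0.06028839003254499
top wedge (((0.5072832107543945, 0.1834944188594818), (0.1559373438358307, 0.10170920938253403), 89.29975891113281), [[0.4555000066757202, 0.10620000213384628], [0.557200014591217, 0.10490000247955322], [0.5590999722480774, 0.26080000400543213], [0.45739999413490295, 0.2621000111103058]], 679)
[0.22201576 0.23142582 0.24060056] 0.03166575289697578
table z -0.0017528653568409944
scene base (((0.5577744245529175, -0.03897148370742798), (0.17080408334732056, 0.17181284725666046), 86.20490264892578), [[0.46639999747276306, -0.1185000017285347], [0.6377999782562256, -0.1298999935388565], [0.6491000056266785, 0.0406000018119812], [0.47769999504089355, 0.051899999380111694]], 2099) 0.06099238826392007
scene wedge (((0.5035068392753601, 0.18298766016960144), (0.1204434335231781, 0.0796281024813652), 84.83533477783203), [[0.45840001106262207, 0.1265999972820282], [0.5376999974250793, 0.11940000206232071], [0.5486000180244446, 0.2393999993801117], [0.4693000018596649, 0.24650000035762787]], 789)
[0.22042546 0.23140963 0.24107475] 0.02990605937493302
table z -0.0011038574161907843
```

View pics/topz.png

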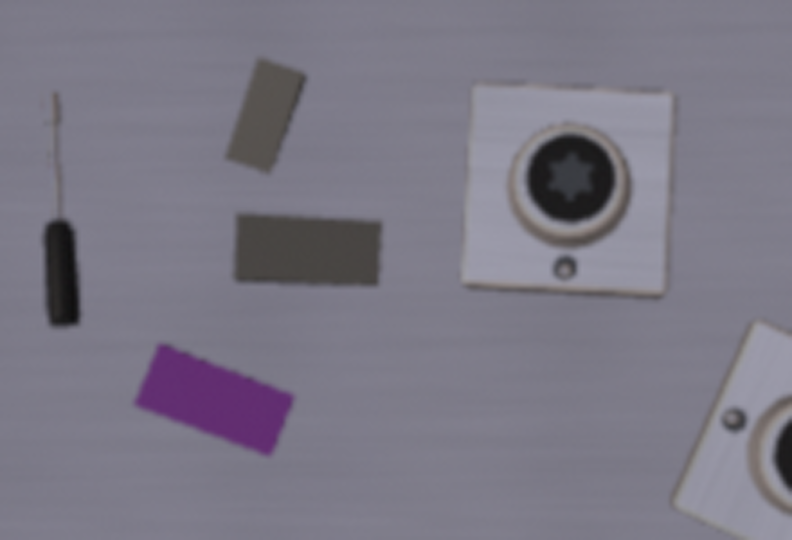

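```bash
python3 - <<'E'
from h import *
q=lambda u,v:((u+.5)/3.6-.5+170,(v+.5)/3.6-.5+130)
print('tail top corners z27',onplane('top',[q(236,213),q(234,281)],.027).round(4))
print('tip corners z3',onplane('top',[q(381,221),q(379,286)],.003).round(4))
print('base corners z62',onplane('top',[q(473,83),q(674,93),q(664,297),q(463,286)],.062).round(4))
print('toggle',onplane('top',[q(565,267)],.088).round(4))
p,_=capture('scene');cv2.imwrite('pics/scz.png',cv2.resize(p[180:330,240:480],None,fx=3.3,fy=3.3,interpolation=cv2.INTER_CUBIC))
for c in ('top','scene'):
  if c=='top':capture(c)
  for t in('wedge_tip','wedge_tail','corner'):
    print(c,t,[(np.round(r['xyz'],3).tolist(),round(r['confidence'],2)) for r in tip_of(c,t)])
E
```

```text
tail top corners z27 [[0.5381 0.2394 0.027 ]
 [0.4806 0.2408 0.027 ]]
tip corners z3 [[0.5328 0.1194 0.003 ]
 [0.4771 0.1213 0.003 ]]
base corners z62 [[ 0.6396  0.038   0.062 ]
 [ 0.6291 -0.1282  0.062 ]
 [ 0.4601 -0.1165  0.062 ]
 [ 0.4711  0.0476  0.062 ]]
toggle [[ 0.4831 -0.0354  0.088 ]]
top wedge_tip [([0.584, 0.239, 0.001], 0.96), ([0.509, 0.12, -0.002], 0.94), ([0.36, 0.208, 0.003], 0.85)]
top wedge_tail [([0.515, 0.243, 0.004], 0.96), ([0.669, 0.205, -0.001], 0.71), ([0.404, 0.319, 0.001], 0.56)]
top corner [([0.415, -0.205, 0.063], 0.78), ([0.495, 0.023, 0.062], 0.77)]
scene wedge_tip [([0.51, 0.126, 0.002], 0.92), ([0.584, 0.234, 0.001], 0.9), ([0.362, 0.203, -0.002], 0.78)]
scene wedge_tail [([0.405, 0.317, -0.001], 0.88), ([0.514, 0.241, 0.004], 0.82), ([0.479, -0.392, 0.003], 0.4)]
scene corner [([0.499, 0.022, 0.062], 0.96), ([0.416, -0.202, 0.063], 0.89)]
```

View pics/scz.png

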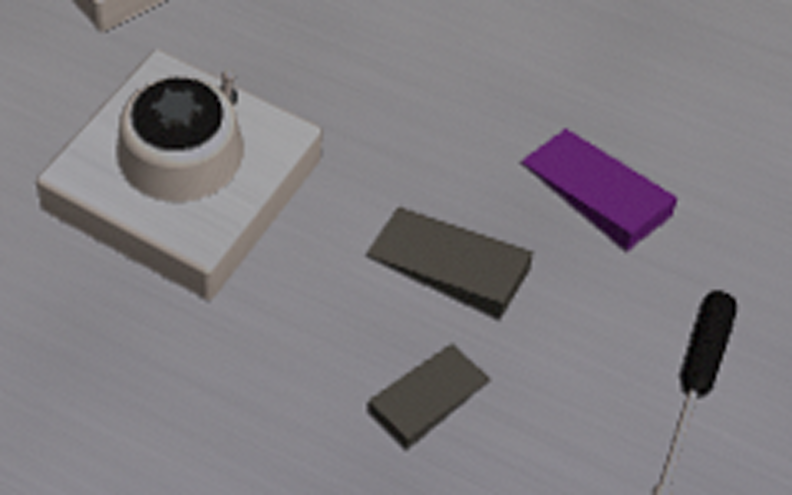

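Call:
play_rows(rows=[{"x": 32, "y": -40, "z": 0, "roll": -0.15}, {"x": 32, "y": -40, "z": 0, "roll": -0.15}, {"x": 32, "y": -40, "z": 0, "roll": -0.15}, {"x": 32, "y": -40, "z": 0, "roll": -0.15}, {"x": 32, "y": -40, "z": 0, "roll": -0.15}, {"x": 32, "y": -40, "z": 0, "roll": -0.15}, {"x": 32, "y": -40, "z": 0, "roll": -0.15}, {"x": 32, "y": -40, "z": 0, "roll": -0.15}, {"x": 0, "y": 0, "z": 0, "roll": 0}], fingers=-1, grip_force=10)

```text
time: 2.52
tool_pos: [0.5144, 0.2672, 0.2317]
tcp_rot: [0.999, -0.034, 0.003, -0.002]
wrist_force: [-0.5, 0.7, -0.4]
gripper_width: 0.0057
```

```bash
cat >> h.py <<'E'
def st():
    s=sense();from math import atan2,degrees
    from scipy.spatial.transform import Rotation as R
    x=R.from_quat(s['tcp_rot']).as_matrix()
    print('t',round(s['time'],2),'tcp',np.round(s['tool_pos'],4),'jaw deg',round(degrees(atan2(x[1,0],x[0,0])),1),'F',np.round(s['wrist_force'],2),'w',round(s['gripper_width'],4),'z',x[:,2].round(3))
E
python3 -c "from h import *;st()"
```

```text
t 2.52 tcp [0.5144 0.2672 0.2317] jaw deg -3.9 F [-0.53  0.67 -0.37] w 0.0057 z [ 0.006  0.003 -1.   ]
```

Call:
play_rows(rows=[{"x": -2, "y": 14, "z": -40, "roll": 0.01}, {"x": 0, "y": 2, "z": -60, "roll": 0}, {"x": 0, "y": 0, "z": -60, "roll": 0}, {"x": 0, "y": 0, "z": -35, "roll": 0}, {"x": 0, "y": 0, "z": -10, "roll": 0}, {"x": 0, "y": 0, "z": 0, "roll": 0}])

```text
time: 3.28
tool_pos: [0.5108, 0.2892, 0.0243]
tcp_rot: [1.0, -0.025, 0.004, -0.005]
wrist_force: [-0.6, 0.1, 0.4]
gripper_width: 0.0009
```

```bash
python3 -c "from h import *;st()"
```

```text
t 3.27 tcp [0.5108 0.2892 0.0243] jaw deg -2.8 F [-0.55  0.13  0.38] w 0.0009 z [ 0.009  0.011 -1.   ]
```

Call:
play_rows(rows=[{"x": 0, "y": -10, "z": -6, "roll": 0}, {"x": 0, "y": -10, "z": -4, "roll": 0}, {"x": 0, "y": -5, "z": 0, "roll": 0}, {"x": 0, "y": 0, "z": 0, "roll": 0}, {"x": 0, "y": 0, "z": 0, "roll": 0}])

```text
time: 3.9
tool_pos: [0.5142, 0.2638, 0.0189]
tcp_rot: [1.0, -0.025, 0.008, -0.008]
wrist_force: [-0.1, 0.3, -0.2]
gripper_width: 0.0001
```

```bash
python3 -c "from h import *;st()"
```

```text
t 3.9 tcp [0.5142 0.2638 0.0189] jaw deg -2.9 F [-0.14  0.27 -0.24] w 0.0001 z [ 0.016  0.016 -1.   ]
```

Call:
play_rows(rows=[{"x": -2, "y": -8, "z": -3, "roll": 0}, {"x": -1, "y": -8, "z": 0, "roll": 0}, {"x": -1, "y": -10, "z": 0, "roll": 0}, {"x": -1, "y": -10, "z": 0, "roll": 0}, {"x": -1, "y": -10, "z": 0, "roll": 0}, {"x": -1, "y": -10, "z": 0, "roll": 0}, {"x": 0, "y": 0, "z": 0, "roll": 0}])

```text
time: 4.78
tool_pos: [0.5066, 0.2037, 0.0159]
tcp_rot: [1.0, -0.025, 0.008, -0.008]
wrist_force: [0.4, 0.2, 0.1]
gripper_width: 0.0005
```

```bash
python3 -c "
from h import *;st()
p,_=capture('scene');cv2.imwrite('pics/sc1.png',cv2.resize(p[180:330,240:480],None,fx=3.3,fy=3.3,interpolation=cv2.INTER_CUBIC))
print([(np.round(r['xyz'],3).tolist(),round(r['confidence'],2)) for r in tip_of('scene','wedge_tip')])"
```

```text
t 4.78 tcp [0.5066 0.2037 0.0159] jaw deg -2.9 F [0.38 0.23 0.06] w 0.0005 z [ 0.017  0.016 -1.   ]
[([0.583, 0.233, -0.0], 0.92), ([0.505, 0.074, -0.002], 0.68), ([0.365, 0.204, 0.003], 0.59)]
```

View pics/sc1.png

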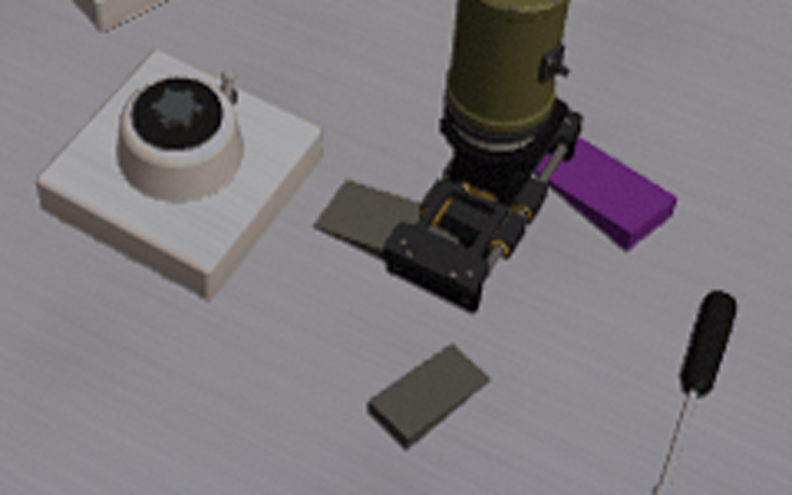

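The wedge is moving straight, with its tip at about y=0.074. I'll keep pushing.

Call:
play_rows(rows=[{"x": -1, "y": -10, "z": 0, "roll": 0}, {"x": 0, "y": -10, "z": 0, "roll": 0}, {"x": -1, "y": -10, "z": 0, "roll": 0}, {"x": 0, "y": -8, "z": 0, "roll": 0}, {"x": 0, "y": 0, "z": 0, "roll": 0}])

```text
time: 5.5
tool_pos: [0.5045, 0.1647, 0.016]
tcp_rot: [1.0, -0.024, 0.008, -0.009]
wrist_force: [0.1, -0.2, 0.1]
gripper_width: 0.0002
```

Call:
play_rows(rows=[{"x": 0, "y": -4, "z": 0, "roll": 0}, {"x": 0, "y": -4, "z": 0, "roll": 0}])

```text
time: 5.75
tool_pos: [0.5046, 0.157, 0.0161]
tcp_rot: [1.0, -0.024, 0.008, -0.009]
wrist_force: [-0.4, 0.5, -0.0]
gripper_width: 0.0007
```

Call:
play_rows(rows=[{"x": 0, "y": -4, "z": 0, "roll": 0}, {"x": 0, "y": -3, "z": 0, "roll": 0}])

```text
time: 6.0
tool_pos: [0.5045, 0.1498, 0.0161]
tcp_rot: [1.0, -0.024, 0.008, -0.009]
wrist_force: [0.4, 0.5, -0.4]
gripper_width: 0.0005
```

Call:
play_rows(rows=[{"x": 0, "y": -3, "z": 0, "roll": 0}, {"x": 0, "y": -3, "z": 0, "roll": 0}])

```text
time: 6.25
tool_pos: [0.5049, 0.1458, 0.0164]
tcp_rot: [1.0, -0.023, 0.009, -0.011]
wrist_force: [0.1, 7.3, -0.2]
gripper_width: 0.0007
```

Call:
play_rows(rows=[{"x": 0, "y": -3, "z": 0, "roll": 0}])

```text
time: 6.38
tool_pos: [0.505, 0.1457, 0.0169]
tcp_rot: [1.0, -0.023, 0.009, -0.012]
wrist_force: [-1.2, 8.7, -1.0]
gripper_width: 0.0001
```

Call:
play_rows(rows=[{"x": 0, "y": -3, "z": 0, "roll": 0}])

```text
time: 6.5
tool_pos: [0.505, 0.1457, 0.0173]
tcp_rot: [1.0, -0.022, 0.01, -0.014]
wrist_force: [-1.4, 7.2, -0.2]
gripper_width: 0.0002
```

```bash
python3 -c "
from h import *;st()
p,_=capture('scene');cv2.imwrite('pics/sc2.png',cv2.resize(p[180:330,240:480],None,fx=3.3,fy=3.3,interpolation=cv2.INTER_CUBIC));st()"
```

```text
t 6.5 tcp [0.505  0.1457 0.0173] jaw deg -2.5 F [-1.39  7.19 -0.2 ] w 0.0002 z [ 0.02   0.028 -0.999]
t 6.55 tcp [0.5051 0.1456 0.0173] jaw deg -2.5 F [-0.49  7.75 -0.33] w 0.0007 z [ 0.02   0.028 -0.999]
```

View pics/sc2.png

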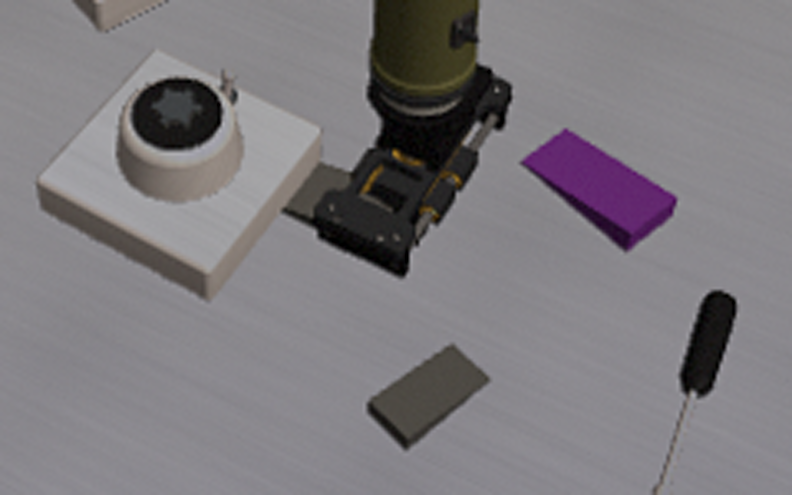

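The wedge is snug: the push rose to about 7.5 N and the base hasn't moved. I'll back off and look again.

Call:
play_rows(rows=[{"x": 0, "y": 10, "z": 0, "roll": 0}, {"x": 0, "y": 20, "z": 0, "roll": 0}, {"x": 0, "y": 20, "z": 20, "roll": 0}, {"x": 0, "y": 0, "z": 60, "roll": 0}, {"x": 0, "y": 0, "z": 60, "roll": 0}, {"x": 0, "y": 20, "z": 30, "roll": 0}, {"x": 0, "y": 0, "z": 0, "roll": 0}])

```text
time: 7.42
tool_pos: [0.5032, 0.2153, 0.1909]
tcp_rot: [1.0, -0.022, 0.009, -0.011]
wrist_force: [-0.1, 0.1, -1.5]
gripper_width: 0.0005
```

```bash
python3 - <<'E'
from h import *
st()
for c in('top','scene'):
    p,d=capture(c);cv2.imwrite(f'pics/{c}3.png',p)
    for t in('corner','wedge_tail'):
        print(c,t,[(np.round(r['xyz'],3).tolist(),round(r['confidence'],2)) for r in tip_of(c,t)])
    W=world(c,d);m=wcoords(W,(.44,.67,-.15,.07),.054,.068);print(c,'base',rect(m,W)[0])
    if c=='scene':cv2.imwrite('pics/sc3.png',cv2.resize(p[180:330,240:480],None,fx=3.3,fy=3.3,interpolation=cv2.INTER_CUBIC))
E
```

```text
t 7.42 tcp [0.5032 0.2153 0.1909] jaw deg -2.5 F [-0.07  0.12 -1.52] w 0.0005 z [ 0.018  0.021 -1.   ]
top corner [([0.412, -0.206, 0.063], 0.75), ([0.499, 0.025, 0.062], 0.66)]
top wedge_tail [([0.67, 0.205, -0.0], 0.64), ([0.507, 0.134, 0.001], 0.59)]
top base ((0.550538957118988, -0.03933132439851761), (0.16989666223526, 0.16984029114246368), 86.17851257324219)
scene corner [([0.5, 0.022, 0.061], 0.95), ([0.416, -0.203, 0.062], 0.7), ([0.599, -0.393, 0.0], 0.48)]
scene wedge_tail [([0.506, 0.137, 0.004], 0.76), ([0.405, 0.319, 0.0], 0.6)]
scene base ((0.5575140118598938, -0.03930296003818512), (0.17087528109550476, 0.17276984453201294), 86.35199737548828)
```

View pics/sc3.png

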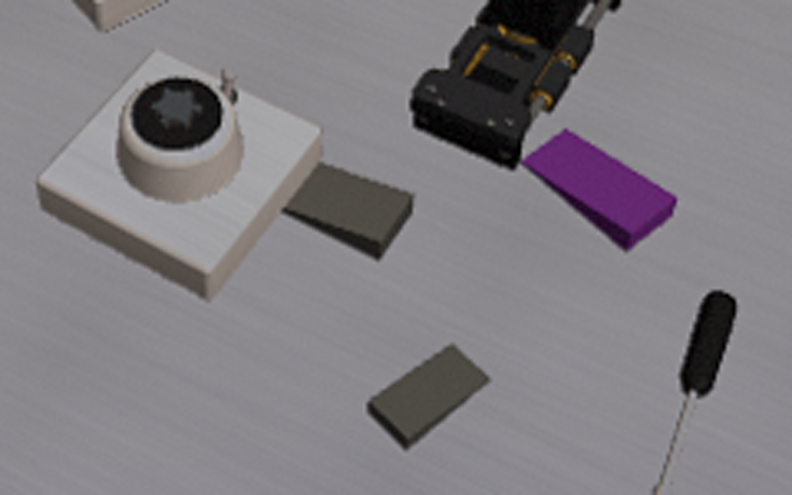

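Call:
play_rows(rows=[{"x": -2, "y": -48, "z": 0, "roll": 0}, {"x": -2, "y": -48, "z": 0, "roll": 0}, {"x": -1, "y": -48, "z": -20, "roll": 0}, {"x": 0, "y": -40, "z": -30, "roll": 0}, {"x": 0, "y": 0, "z": -30, "roll": 0}, {"x": 0, "y": 0, "z": 0, "roll": 0}, {"x": 0, "y": 0, "z": 0, "roll": 0}])

```text
time: 8.6
tool_pos: [0.4921, 0.0192, 0.0996]
tcp_rot: [1.0, -0.025, 0.001, -0.006]
wrist_force: [-0.8, -0.9, 0.0]
gripper_width: 0.0003
```

Call:
play_rows(rows=[{"x": 5, "y": 5, "z": -10, "roll": 0}, {"x": 0, "y": 0, "z": -8, "roll": 0}, {"x": 0, "y": 0, "z": -4, "roll": 0}, {"x": 0, "y": 0, "z": 0, "roll": 0}])

```text
time: 9.1
tool_pos: [0.499, 0.0267, 0.078]
tcp_rot: [1.0, -0.024, 0.003, -0.007]
wrist_force: [0.6, 0.2, -0.3]
gripper_width: 0.0006
```

Call:
play_rows(rows=[{"x": 0, "y": 0, "z": -2, "roll": 0}, {"x": 0, "y": 0, "z": -2, "roll": 0}])

```text
time: 9.35
tool_pos: [0.4993, 0.0266, 0.0742]
tcp_rot: [1.0, -0.024, 0.003, -0.007]
wrist_force: [-1.0, -0.4, 0.2]
gripper_width: 0.0002
```

Call:
play_rows(rows=[{"x": 0, "y": 0, "z": -2, "roll": 0}, {"x": 0, "y": 0, "z": -2, "roll": 0}])

```text
time: 9.6
tool_pos: [0.4994, 0.0266, 0.0703]
tcp_rot: [1.0, -0.024, 0.003, -0.007]
wrist_force: [-3.4, 0.5, 12.5]
gripper_width: 0.0001
```

Call:
play_rows(rows=[{"x": 0, "y": 0, "z": -2, "roll": 0}])

```text
time: 9.72
tool_pos: [0.4994, 0.0267, 0.0701]
tcp_rot: [1.0, -0.024, 0.003, -0.007]
wrist_force: [-10.2, -0.1, 24.7]
gripper_width: 0.0002
```

Call:
play_rows(rows=[{"x": -0.5, "y": 0, "z": -0.3, "roll": 0}])

```text
time: 9.85
tool_pos: [0.4994, 0.0266, 0.0706]
tcp_rot: [1.0, -0.024, 0.003, -0.007]
wrist_force: [0.8, 0.8, 0.2]
gripper_width: 0.0006
```

Call:
play_rows(rows=[{"x": 0, "y": 0, "z": -1.2, "roll": 0}])

```text
time: 9.98
tool_pos: [0.4994, 0.0267, 0.0703]
tcp_rot: [1.0, -0.024, 0.003, -0.008]
wrist_force: [-4.2, 0.4, 12.4]
gripper_width: 0.0007
```

Call:
play_rows(rows=[{"x": 0, "y": 0, "z": -0.9, "roll": 0}])

```text
time: 10.1
tool_pos: [0.4994, 0.0267, 0.0703]
tcp_rot: [1.0, -0.024, 0.003, -0.008]
wrist_force: [-4.6, -0.2, 10.1]
gripper_width: 0.0004
```

Call:
play_rows(rows=[{"x": 0, "y": 0, "z": -0.9, "roll": 0}])

```text
time: 10.22
tool_pos: [0.4995, 0.0267, 0.0703]
tcp_rot: [1.0, -0.024, 0.003, -0.008]
wrist_force: [-2.9, -1.0, 10.1]
gripper_width: 0.0004
```

It holds at about 10 N without sinking. I'll keep pressing and take a picture under load.

Call:
play_rows(rows=[{"x": 0, "y": 0, "z": -0.9, "roll": 0}, {"x": 0, "y": 0, "z": -0.9, "roll": 0}, {"x": 0, "y": 0, "z": -0.9, "roll": 0}, {"x": 0, "y": 0, "z": -0.9, "roll": 0}])

```text
time: 10.72
tool_pos: [0.4995, 0.0267, 0.0704]
tcp_rot: [1.0, -0.024, 0.002, -0.009]
wrist_force: [-3.3, -0.3, 9.4]
gripper_width: 0.0005
```

```bash
cat > tilt.py <<'E'
from h import *
st()
p,d=capture('scene');W=world('scene',d)
m=wcoords(W,(.44,.67,-.15,.07),.05,.07)
q=W[m];print(len(q))
for _ in range(4):
    c,*_x=np.linalg.lstsq(np.c_[q[:,:2]-[.554,-.039],np.ones(len(q))],q[:,2],rcond=None)
    r=q[:,2]-np.c_[q[:,:2]-[.554,-.039],np.ones(len(q))]@c;q=q[abs(r)<max(2*r.std(),.001)]
print('slope x,y,z0',c.round(4),len(q),r.std())
print([(np.round(r['xyz'],3).tolist(),round(r['confidence'],2)) for r in tip_of('scene','wedge_tail')])
import time;cv2.imwrite(f'pics/t{int(time.time())}.png',cv2.resize(p[150:330,240:480],None,fx=3.3,fy=3.3,interpolation=cv2.INTER_CUBIC))
E
python3 tilt.py; ls pics
python3 - <<'E'
from h import *
d=np.load('scene_d.npy');W=world('scene',d)
m=wcoords(W,(.44,.67,-.15,.07),.05,.07);q=W[m]
for _ in range(4):
    A=np.c_[q[:,:2]-[.554,-.039],np.ones(len(q))];c=np.linalg.lstsq(A,q[:,2],rcond=None)[0];r=q[:,2]-A@c;q=q[abs(r)<max(2*r.std(),.001)]
print('initial slope',c.round(4))
E
```

```text
t 10.72 tcp [0.4995 0.0267 0.0704] jaw deg -2.8 F [-3.29 -0.34  9.41] w 0.0005 z [ 0.005  0.018 -1.   ]
1920
slope x,y,z0 [-0.0013 -0.0048  0.0609] 1556 0.001774568579143928
[([0.505, 0.135, 0.002], 0.91), ([0.402, 0.319, -0.0], 0.78), ([0.67, 0.207, -0.002], 0.66), ([0.499, 0.022, 0.062], 0.57)]
sc1.png
sc2.png
sc3.png
scene0.png
scene3.png
scz.png
t1796650879.png
top0.png
top3.png
topz.png
initial slope [-0.0015 -0.0016  0.0611]
```

Under load the base stays level: the slope changed by about 0.003 rad and the fingertip didn't sink. I'll retreat now.

Call:
play_rows(rows=[{"x": 0, "y": 0, "z": 10, "roll": 0}, {"x": 0, "y": 0, "z": 40, "roll": 0}, {"x": 0, "y": 0, "z": 60, "roll": 0}, {"x": 0, "y": 40, "z": 40, "roll": 0}, {"x": 0, "y": 50, "z": 0, "roll": 0}, {"x": 0, "y": 50, "z": 0, "roll": 0}, {"x": 0, "y": 40, "z": 0, "roll": 0}, {"x": 0, "y": 0, "z": 0, "roll": 0}, {"x": 0, "y": 0, "z": 0, "roll": 0}])

```text
time: 11.95
tool_pos: [0.4988, 0.2107, 0.2278]
tcp_rot: [1.0, -0.026, 0.005, -0.01]
wrist_force: [-0.2, -0.3, -0.6]
gripper_width: 0.0006
```

```bash
python3 tilt.py; python3 - <<'E'
from h import *
p,d=capture('top');W=world('top',d);m=wcoords(W,(.44,.67,-.15,.07),.054,.068);print('base',rect(m,W)[0])
E
cp $(ls pics/t1*.png|tail -1) pics/fin.png
```

```text
t 11.95 tcp [0.4988 0.2107 0.2278] jaw deg -3.0 F [-0.16 -0.27 -0.56] w 0.0006 z [ 0.01  0.02 -1.  ]
2221
slope x,y,z0 [-0.0017 -0.0014  0.061 ] 1810 0.001692169757865434
[([0.507, 0.135, 0.003], 0.78), ([0.669, 0.211, 0.0], 0.74), ([0.404, 0.32, -0.001], 0.6), ([0.6, -0.388, 0.003], 0.32)]
base ((0.5508193373680115, -0.03929787874221802), (0.16957658529281616, 0.1701224446296692), 86.23922729492188)
```

View pics/fin.png

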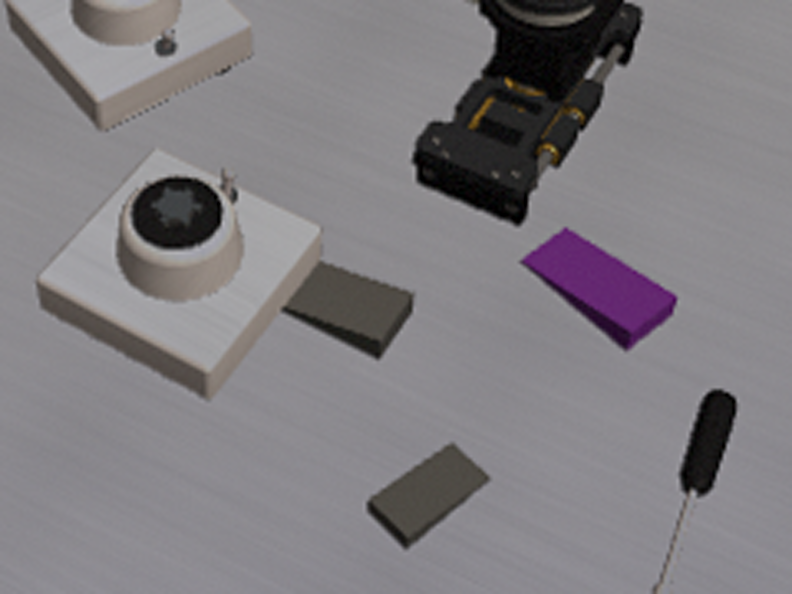

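The picture shows the wedge seated under the base's left edge (about 300,300 in the crop), the base unmoved and the gripper clear.

```bash
python3 -c "from bench import *;print(finish_job())"
```

```text
the job is handed in; nothing more can be done
None
```

The wedge is snug under the blender base's front-left corner, and the base stayed level when I pressed on that corner. I handed the job in at about 12 s with the arm clear of everything; no verdict is reported.

- **Push:** I pushed the larger grey wedge in along the counter until it stopped. The push force reached about 7–9 N before I stopped, above the suggested 4 N or so, but the base did not move measurably. The thin end is now about 30 mm in past the plinth's left side, roughly 10 mm from the missing foot.
- **Press:** I held about 10 N on the corner for around 0.7 s. The fingertip did not sink, and the top's slope changed by only about 0.003 rad (limit 0.02). Before that, one press step briefly reached about 25 N downward with 10 N sideways; I eased off and pressed again more gently.
- **Last checks:** The base was within 1 mm of its start and level, and the wedge was unmoved by the press.
- **Disagreement between cameras:** The two cameras' depth readings placed the base about 7 mm apart in x. I used the middle value, which matched the trained networks' position estimates.
- **Not measured:** I did not re-measure the jar, cap and driver at the end, but the arm never went near them.

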